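# Check a rubber-faced mount with a pin gauge and sort it

### The arm

A 6-joint arm with a two-finger parallel gripper is mounted at the origin on the work surface. World frame = base frame: x ahead of the robot, y to its left, z up, the work surface at z = 0. Lengths are in m, angles in degrees, forces in N, time in s.
With the tool pointing down it reaches from about 0.4 to 0.825 m from the base axis. Payload 7 kg.
Tool frame: the origin (TCP) lies midway between the tips of the shut fingers; the grasp point (between the pads) lies 19 mm behind it; z points along the fingers, y is the line along which they close (so a half turn about z gives the same grasp; the last joint's range is limited). The gripper opens to 88 mm and grips with 3 to 60 N. Pads are 19 mm wide; open, the fingers measure 130 mm over their backs; the gripper's body (78 mm by 193 mm) begins 47 mm behind the grasp point.
Start: joints at [-50.415, 20.546, 0.682, 0, -70.136, -16.507], TCP at [0.265, -0.621, 0.191] pointing down, gripper open.
Joint ranges: [-176.03, 176.03], [-82.01, 121.73], [-58.28, 71.71], [-173.87, 95.51], [-174.79, -0.11], [-173.66, 173.66]. Speed limits (degrees/s): [136.94, 136.94, 172.46, 180, 180, 180].

### API

Orientations are given as [roll, pitch, yaw] about the fixed x, y, z axes, in that order (R = Rz(yaw) Ry(pitch) Rx(roll)).
In Python, from plant import r gives the robot as it stands. The module is installed in compiled form; this text tells all that it offers.
- The arm moves only by the tool play_rows, never from a script. Its argument "rows" is a list of rows, each an object with "slide": the shift along the tool's x, y, z as a fraction of full scale, a list of three; "delta_rot": the turn, a rotation vector about the tool's x, y, z as a fraction of full scale, a list of three; "fingers": the opening, from -1 (shut) to 1 (fully open). In form: [{"slide": [x, y, z], "delta_rot": [rx, ry, rz], "fingers": fingers}, ...]. A call has 1 to 8 rows; each row shifts and turns the commanded pose from where the row before left it, along the tool's axes as they then stand; what a row does not reach is not made up. Full scale, the value 1, is 0.15 m for a shift and 0.08 rad for a turn. A row lasts 1/8 s, in which the tool goes at most 62.5 mm and 10.7 degrees, less where a joint would pass 70% of its speed; a pose out of reach is approached as far as the arm can. A call with a number of a shift or a turn outside -1 to 1 is refused whole. A call with a gripper value outside its range is refused whole. The fingers move at their own pace and stop on an object; "squeeze" is the grip in N (left out, the last holds). Time passes only in rows, so rows that do not move let the fingers close. It gives the time, the measured TCP pose, the force, the opening and the grip force at its end, in the units of the state.
- r.get_state(): the state, without advancing time (a new reading comes with each control period).
- r.capture(name): name is "scene" or "top"; returns a dict with "image" (420x560x3 uint8, blue, green, red), "fx", "fy", "cx", "cy" (pixels), "R" (3x3) and "t" (3): a world point X has camera coordinates R X + t. Camera axes: x right, y down, z forward; pixel columns grow to the right and rows downward; lengths in m; the calibration is good to about 2 mm. A picture is of the moment at which its call begins. There is no depth.
- r.close_job(): hands the job in; it is judged then, once.
The state is a dict: "time_s": time; "joints": joint angles; "qd": joint speeds; "joint_torque": joint torques, N m; "tcp_pos": TCP position; "eef_rot": TCP orientation; "contact_force": force on the tool from outside, world axes, zero at the start; "moment": the same for the moment, N m; "gripper_width": finger opening in m; "gripper_force": force on a finger pad.
Only numpy, scipy, OpenCV 4.12 (cv2) and the standard library are available. Lean on these libraries where they do the work, as an engineer would, in place of code of your own. Each camera call takes 0.05 s, during which the arm holds its last target. There are 200 camera calls.

### The job

Take the pin gauge out of its holder and press it squarely and gently onto the middle of the mount's rubber face until the gauge's foot sits firmly and flat on the metal rim, hold it there for a second, then stand the gauge back in its holder. If the pin sank 6 mm or more into the rubber the mount is soft: set it, rubber side up, in the round dish; if the pin sank less, set it in the square tray. Set things down rather than dropping them, push the pin into nothing but the rubber, and leave the other things on the bench where they are.

Things in the scene. Friction and masses are not known exactly. Their poses are not given: they have to be found in the camera images.
- gauge_grip (a point): Loose pin gauge (0.25 kg), upright in its holder: point on its axis on the plain black barrel, where it is to be gripped. The barrel is 32 mm across and runs from 36 to 100 mm above the underside of the foot, this point 72 mm above it. Below: a flange 60 mm across, 6 mm thick (underside 30 mm above the foot's underside), a neck 30 mm across, a flat round foot 38 mm across, 8 mm thick. z up.
- gauge_foot (a point): Centre of the flat underside of the gauge's foot, z up the gauge. A spring-loaded steel pin, 5 mm thick, sticks out 12 mm below it at rest. The pin takes about 3 N to start moving up into the foot, 0.4 N more per mm, so up to 8 N; any force beyond that comes from the foot itself. Over 35 N would damage the mount.
- gauge: The same gauge; origin at the centre of the foot's underside, z up the gauge.
- reading (a joint): Memory rod, 10 mm thick, standing 4 mm out of the top of the barrel at first. Its value in m is the farthest the pin has been pushed up into the foot (0 at first, at most 0.0125): the pin lifts the rod, which stays up by friction (1 N). After a press with the foot flat on the rim, the pin's depth in the rubber is 0.012 minus this. Do not push the rod.
- foot: The foot of the gauge, rigid with it; same origin and axes as the gauge.
- probe: The pin of the gauge with its spring-loaded stem; its origin is the centre of the foot's underside while the pin is fully out. It moves along the gauge's axis.
- holder_mouth (a point): Centre of the top face of the gauge's holder, a fixed cream block 85 mm square and 50 mm tall with an upright through hole 46 mm across. The gauge's flange rests on this face, with the foot inside the hole 30 mm below the face and the pin clear of the bench.
- mount_mid (a point): Loose mount, an upright aluminium cup 54 mm across (about 0.2 kg, varying) on the bench; this point is on its axis 15 mm above its underside. Its height differs from mount to mount, 30 to 42 mm, and is not measured. Grip it by the lower 26 mm, at any yaw. Its mouth is filled with black rubber: a flat rim 13 mm wide round a rubber face 27 mm across, 0.5 mm below the rim. z up.
- mount: The same mount; origin at the centre of its underside, z up. The rubber gives softly (up to 2 N) under the pin, then stops firmly 2 to 10 mm below the plane of the rim: this depth differs from mount to mount and cannot be seen. The rim is rigid.
- dish: Round steel dish, fixed, 140 mm across outside, wall 4 mm thick and 14 mm high, floor 4 mm above the bench; for soft mounts. Origin at the centre of its underside.
- tray: Square steel tray, fixed, 150 by 150 mm outside, wall 4 mm thick and 14 mm high, floor 4 mm above the bench; for mounts that are not soft. Origin at the centre of its underside, x and y along its sides.
- etch_bottle: Bystander, to be left where it is: bottle 52 mm across, 130 mm tall. Origin under its centre.
- paste_jar: Bystander, to be left where it is: jar 60 mm across, 60 mm tall. Origin under its centre.
- bearing_race: Bystander, to be left where it is: steel ring 44 mm across, 14 mm tall. Origin under its centre.
- resin_puck: Bystander, to be left where it is: black disc 26 mm across, 18 mm tall. Origin under its centre.
- steel_slug: Bystander, to be left where it is: steel slug 24 mm across, 22 mm tall. Origin under its centre.
- sample_block: Bystander, to be left where it is: brass block 30 by 45 by 20 mm. Origin under its centre.

How it is judged:
By the outcome, as a careful person would: the job done as asked, in the order asked, and still so for the second after the job is handed in, with the robot touching nothing.
It also fails if it takes over 64 s, if anything falls off the work surface, if the arm or the gripper's body presses on something with over 40 N, if the wrist force passes 120 N, or if a joint passes its speed limit or range.

## Working session

There is one attempt and no reset: what is moved stays moved. The work goes in short steps, Python scripts to look and compute and a tool call to move; the robot and the scene stay as the last step left them, time stands still between calls to the robot, and variables do not carry over. Pictures are saved under pics/ and viewed, at most 10 in all, crops included, and the job is handed in when it is done.

Besides the shell and the picture viewer there is one more tool, called after ">>>" as name([rows], argument=value, ...), one row to a line, values as JSON. play_rows: Moves the arm, as the interface text tells. Shift numbers are shares of 0.15 m and turn numbers shares of 0.08 rad, none past 1 either way. Its arguments: {"type":"object","properties":{"rows":{"type":"array"},"squeeze":{"type":"number"}},"required":["rows"]}

```bash
mkdir -p pics
cat > h.py <<'E'
import numpy as np, cv2
from plant import r
def cap(n,f=None):
    c=r.capture(n)
    if f: cv2.imwrite('pics/'+f,c['image'])
    return c
def ray(c,u,v,z):
    R=np.array(c['R']);t=np.array(c['t']);o=-R.T@t
    d=R.T@np.array([(u-c['cx'])/c['fx'],(v-c['cy'])/c['fy'],1.])
    return o+d*(z-o[2])/d[2]
def proj(c,X):
    p=np.array(c['R'])@np.array(X)+np.array(c['t'])
    return c['fx']*p[0]/p[2]+c['cx'],c['fy']*p[1]/p[2]+c['cy']
E
python3 - <<'E'
from h import *
for n in('scene','top'):
    c=cap(n,n+'0.png');print(n,c['fx'],c['cx'],c['cy'],(-np.array(c['R']).T@c['t']).round(3),np.array(c['R']).round(3).tolist())
print(r.get_state())
E
```

```text
scene 387.6868207135708 275.1597281499671 214.81694159924174 [ 1.024 -0.083  0.635] [[0.142, 0.99, -0.016], [0.736, -0.117, -0.667], [-0.662, 0.083, -0.745]]
top 406.61352407991154 281.1418900087891 211.92034130153172 [ 0.388 -0.024  1.047] [[-0.013, -0.999, -0.033], [-0.99, 0.017, -0.141], [0.142, 0.031, -0.989]]
{'time_s': 0.1, 'joints': array([-5.04123582e+01,  2.05882602e+01,  6.41624803e-01, -1.75706273e-02,
       -7.01354132e+01, -1.65055260e+01]), 'qd': array([-0.04573443, -0.1187272 ,  0.09956723, -0.02209993, -0.01778895,
        0.05169445]), 'joint_torque': array([-1.14677619e-03, -5.84162092e+01,  2.93754226e+01,  7.01545671e+00,
        1.02279894e-02, -5.04412742e-05]), 'tcp_pos': array([ 0.26441418, -0.62055202,  0.18992621]), 'eef_rot': array([ 1.79916639e+02, -7.47490544e-03, -1.56923861e+02]), 'contact_force': array([ 0.7649913, -0.8880667,  0.2496541]), 'moment': array([0.03916455, 0.02123964, 0.02033927]), 'gripper_force': 0.0, 'gripper_width': 0.08747295442937704}
```

View pics/scene0.png

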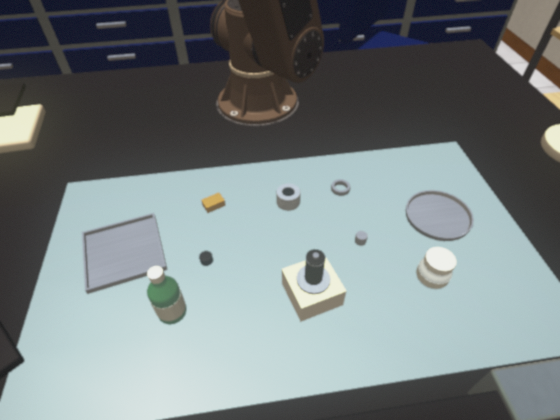

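View pics/top0.png

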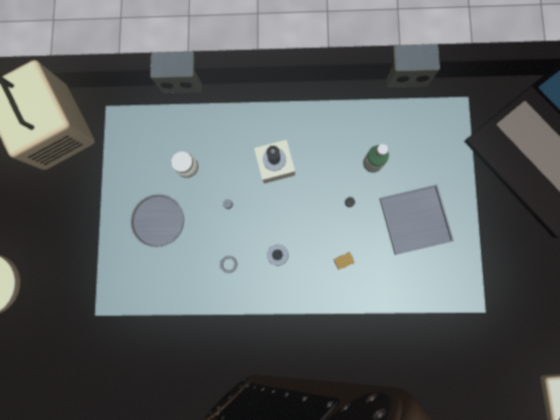

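The scene view shows the holder with the gauge at (313,275), mount (288,196), dish (439,214), tray (124,250). In the top view they are at (275,160), (278,255), (158,220) and (416,219).

Run:
```python
from h import *
S=cap('scene');T=cap('top')
def crop(c,x,y,w,h,k): return cv2.resize(c['image'][y:y+h,x:x+w],None,fx=k,fy=k,interpolation=cv2.INTER_CUBIC)
a=np.hstack([crop(S,260,170,96,150,4)[:592],crop(T,240,130,96,150,4)[:592]])
cv2.imwrite('pics/c1.png',a)
# cream mask
for n,c,b in(('s',S,(270,240,90,90)),('t',T,(240,130,70,60))):
    x,y,w,h=b;im=c['image'][y:y+h,x:x+w].astype(int)
    m=((im[...,2]-im[...,0])>15).astype(np.uint8)
    k=max(cv2.findContours(m,0,2)[0],key=cv2.contourArea)
    k=cv2.convexHull(k);ap=cv2.approxPolyDP(k,3,True)[:,0]+[x,y]
    print(n,ap.tolist())
    for p in ap: print(p,ray(c,*p,0.05).round(4),ray(c,*p,0.).round(4))
for n,c,p in(('s dish',S,(439,214)),('t dish',T,(158,220)),('s tray',S,(124,250)),('t tray',T,(416,219)),('smount',S,(288,191)),('tmount',T,(278,255))):
    print(n,ray(c,*p,.035 if 'mount' in n else .012).round(4))
```

```text
s [[325, 259], [345, 291], [342, 302], [301, 319], [283, 284], [282, 270]]
[325 259] [0.6265 0.0567 0.05  ] [0.5925 0.0686 0.    ]
[345 291] [0.6971 0.0753 0.05  ] [0.6692 0.0889 0.    ]
[342 302] [0.7168 0.0649 0.05  ] [0.6906 0.0775 0.    ]
[301 319] [ 0.7368 -0.0089  0.05  ] [ 0.7123 -0.0026  0.    ]
[283 284] [ 0.6671 -0.0277  0.05  ] [ 0.6366 -0.0229  0.    ]
[282 270] [ 0.6381 -0.0249  0.05  ] [ 0.6052 -0.0199  0.    ]Traceback (most recent call last):
  File "<stdin>", line 10, in <module>
ValueError: max() iterable argument is empty
```

View pics/c1.png

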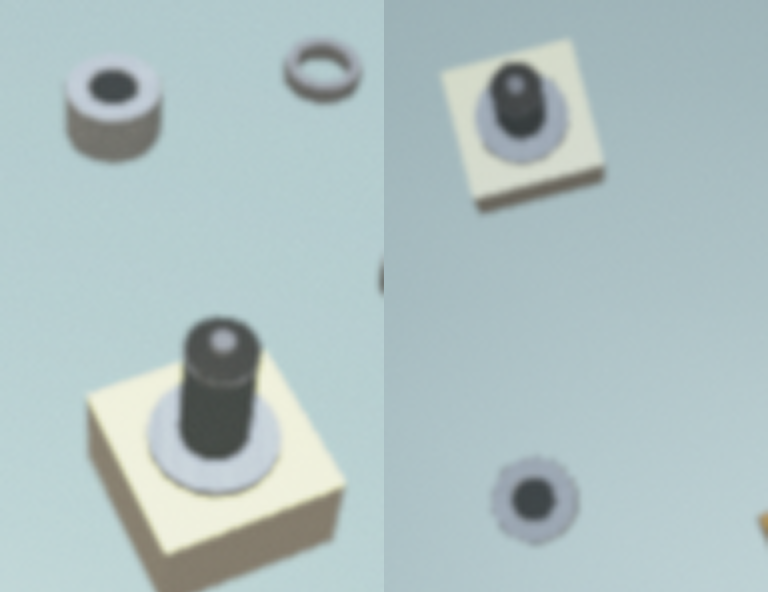

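The crop shows the gauge standing upright. Its rod tip is at crop (224,341) in the scene view and (515,84) in the top view. The mount's rubber is at (113,87) and (533,499). Next I work out positions from both views.

Run:
```python
from h import *
S=cap('scene');T=cap('top')
sc=lambda x,y:(260+x/4-.4,170+y/4-.4); tc=lambda x,y:(240+(x-384)/4-.4,130+y/4-.4)
for n,c,f,P in(('s',S,sc,[(88,397),(262,353),(345,487),(165,554)]),('t',T,tc,[(441,73),(572,39),(604,167),(475,200)])):
    q=np.array([ray(c,*f(*p),.05)[:2] for p in P]);e=np.roll(q,-1,0)-q
    print(n,q.mean(0).round(4),np.linalg.norm(e,axis=1).round(4),np.degrees(np.arctan2(e[:,1],e[:,0])).round(1))
print('rod',ray(S,*sc(224,341),.124).round(4),ray(T,*tc(515,84),.124).round(4))
print('flange',ray(S,*sc(215,436),.056).round(4),ray(T,*tc(522,117),.056).round(4))
for z in(.03,.035,.04,.042): print('mount',z,ray(S,*sc(113,87),z).round(4),ray(T,*tc(533,499),z).round(4))
for n,c,b in(('s dish',S,(400,185,80,58)),('t dish',T,(125,190,65,62)),('s tray',S,(75,210,95,80)),('t tray',T,(372,180,85,80))):
    x,y,w,h=b;im=cv2.cvtColor(c['image'][y:y+h,x:x+w],cv2.COLOR_BGR2HSV);g=im[...,1]
    m=((im[...,1]<42)|(im[...,2]<110)).astype(np.uint8)
    k=max(cv2.findContours(m,0,2)[0],key=cv2.contourArea)
    if 'dish' in n: u=np.array(cv2.fitEllipse(cv2.convexHull(k))[0]);print(n,u+[x,y],ray(c,*(u+[x,y]),.010).round(4))
    else:
        q=np.array([ray(c,*(p[0]+[x,y]),.012)[:2] for p in k]).astype(np.float32);print(n,cv2.minAreaRect(q))
```

```text
s [0.6688 0.0258] [0.0835 0.0764 0.0844 0.0843] [  98.    14.5  -76.6 -166.5]
t [0.6652 0.023 ] [0.086  0.0859 0.0836 0.0856] [ -76.3 -167.3  103.5   14.3]
rod [0.6665 0.0259 0.124 ] [0.6661 0.0239 0.124 ]
flange [0.6681 0.0258 0.056 ] [0.6651 0.0233 0.056 ]
mount 0.03 [0.4223 0.0218 0.03  ] [0.4272 0.0201 0.03  ]
mount 0.035 [0.4273 0.0209 0.035 ] [0.427  0.0199 0.035 ]
mount 0.04 [0.4323 0.02   0.04  ] [0.4268 0.0197 0.04  ]
mount 0.042 [0.4343 0.0197 0.042 ] [0.4267 0.0196 0.042 ]Traceback (most recent call last):
  File "<stdin>", line 14, in <module>
cv2.error: OpenCV(4.12.0) /io/opencv/modules/imgproc/src/shapedescr.cpp:361: error: (-201:Incorrect size of input array) There should be at least 5 points to fit the ellipse in function 'fitEllipseNoDirect'
```

>>> play_rows([
  {"slide":[0,0,0],"delta_rot":[0,0,0.839],"fingers":1},
  {"slide":[0,0,0],"delta_rot":[0,0,0.839],"fingers":1},
  {"slide":[0,0,0],"delta_rot":[0,0,0.839],"fingers":1},
  {"slide":[0,0,0],"delta_rot":[0,0,0.839],"fingers":1},
  {"slide":[0,0,0],"delta_rot":[0,0,0.839],"fingers":1},
  {"slide":[0,0,0],"delta_rot":[0,0,0.839],"fingers":1},
  {"slide":[0,0,0],"delta_rot":[0,0,0],"fingers":1},
])

```text
time_s: 1.18
tcp_pos: [0.2645, -0.6209, 0.1907]
eef_rot: [180.0, -0.0, -180.0]
contact_force: [0.6, 0.3, -0.1]
gripper_width: 0.0874
gripper_force: 0.0
```

Run:
```python
from h import *
S=cap('scene');T=cap('top')
for n,c,p in(('s dish',S,(439,214)),('t dish',T,(158,220)),('s tray',S,(124,250)),('t tray',T,(416,219)),('s race',S,(341,187)),('t race',T,(229,264)),('sj',S,(438,275)),('tj',T,(188,167)),('t puck',T,(350,202)),('t slug',T,(228,204)),('t block',T,(344,261)),('tbottle',T,(373,163))): print(n,ray(c,*p,.01).round(4))
s=r.get_state();print(s['joints'].round(1),s['tcp_pos'],s['eef_rot'])
```

```text
s dish [0.522  0.3342 0.01  ]
t dish [0.521  0.3289 0.01  ]
s tray [ 0.5155 -0.3284  0.01  ]
t tray [ 0.5125 -0.3343  0.01  ]
s race [0.4079 0.1483 0.01  ]
t race [0.4052 0.143  0.01  ]
sj [0.6679 0.2678 0.01  ]
tj [0.6607 0.2532 0.01  ]
t puck [ 0.5594 -0.1689  0.01  ]
t slug [0.5598 0.1465 0.01  ]
t block [ 0.4089 -0.1483  0.01  ]
tbottle [ 0.6612 -0.2322  0.01  ]
[-50.4  20.5   0.7  -0.  -70.1 -39.5] [ 0.26455136 -0.62093139  0.19071082] [ 1.79994714e+02 -1.99793833e-03 -1.79908419e+02]
```

>>> play_rows([
  {"slide":[-0.1676,0.269,0],"delta_rot":[0,0,0],"fingers":1},
  {"slide":[-0.1676,0.269,0],"delta_rot":[0,0,0],"fingers":1},
  {"slide":[-0.1676,0.269,0],"delta_rot":[0,0,0],"fingers":1},
  {"slide":[-0.1676,0.269,0],"delta_rot":[0,0,0],"fingers":1},
  {"slide":[-0.1676,0.269,0],"delta_rot":[0,0,0],"fingers":1},
  {"slide":[-0.1676,0.269,0],"delta_rot":[0,0,0],"fingers":1},
  {"slide":[-0.1676,0.269,0],"delta_rot":[0,0,0],"fingers":1},
  {"slide":[-0.1676,0.269,0],"delta_rot":[0,0,0],"fingers":1},
])

```text
time_s: 2.28
tcp_pos: [0.4664, -0.2967, 0.1911]
eef_rot: [-180.0, 0.0, -179.9]
contact_force: [0.7, -1.8, 0.1]
gripper_width: 0.0875
gripper_force: 0.0
```

>>> play_rows([
  {"slide":[-0.1676,0.269,0],"delta_rot":[0,0,0],"fingers":1},
  {"slide":[-0.1676,0.269,0],"delta_rot":[0,0,0],"fingers":1},
  {"slide":[-0.1676,0.269,0],"delta_rot":[0,0,0],"fingers":1},
  {"slide":[-0.1676,0.269,0],"delta_rot":[0,0,0],"fingers":1},
  {"slide":[-0.1676,0.269,0],"delta_rot":[0,0,0],"fingers":1},
  {"slide":[-0.1676,0.269,0],"delta_rot":[0,0,0],"fingers":1},
  {"slide":[-0.1676,0.269,0],"delta_rot":[0,0,0],"fingers":1},
  {"slide":[-0.1676,0.269,0],"delta_rot":[0,0,0],"fingers":1},
])

```text
time_s: 3.28
tcp_pos: [0.6675, 0.0261, 0.1909]
eef_rot: [180.0, 0.0, -179.9]
contact_force: [0.7, -0.6, 1.2]
gripper_width: 0.0877
gripper_force: 0.0
```

>>> play_rows([
  {"slide":[0,0,0],"delta_rot":[0,0,0],"fingers":1},
  {"slide":[0,0,0],"delta_rot":[0,0,0],"fingers":1},
])

```text
time_s: 3.52
tcp_pos: [0.6665, 0.0248, 0.1904]
eef_rot: [-180.0, -0.0, -179.9]
contact_force: [0.4, 0.3, 0.1]
gripper_width: 0.0882
gripper_force: 0.0
```

>>> play_rows([
  {"slide":[0,0,0.195],"delta_rot":[0,0,0],"fingers":1},
  {"slide":[0,0,0.195],"delta_rot":[0,0,0],"fingers":1},
  {"slide":[0,0,0.195],"delta_rot":[0,0,0],"fingers":1},
  {"slide":[0,0,0.187],"delta_rot":[0,0,0],"fingers":1},
  {"slide":[0,0,0],"delta_rot":[0,0,0],"fingers":0.2},
  {"slide":[0,0,0],"delta_rot":[0,0,0],"fingers":0},
], squeeze=25)

```text
time_s: 4.28
tcp_pos: [0.6674, 0.0241, 0.0765]
eef_rot: [180.0, 0.1, 180.0]
contact_force: [-0.1, -0.7, 0.6]
gripper_width: 0.073
gripper_force: 0.0
```

Run:
```python
from h import *
S=cap('scene');T=cap('top')
def crop(c,x,y,w,h,k): return cv2.resize(c['image'][y:y+h,x:x+w],None,fx=k,fy=k,interpolation=cv2.INTER_CUBIC)
cv2.imwrite('pics/c2.png',np.hstack([crop(S,250,190,130,140,3),crop(T,220,110,130,140,3)]))
s=r.get_state();print(s['time_s'],s['tcp_pos'],s['gripper_width'])
```

```text
4.375 [0.66770029 0.02452928 0.07681834] 0.06504535217400606
```

View pics/c2.png

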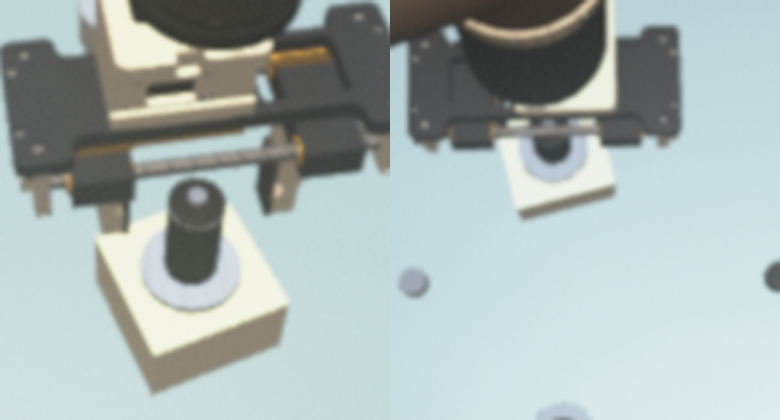

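The picture shows the fingers on either side of the barrel. I check the projected TCP against the tips near (316,264).

Run:
```python
from h import *
S=cap('scene')
f=lambda p:((np.array(proj(S,p))-[250,190])*3).round(0)
print(f([.6677,.0245,.077]),f([.6677,.0245,.124]),f([.6677,.0245,.056]),f([.6677,.0575,.077]),f([.6677,-.0085,.077]))
```

```text
[190. 245.] [195. 197.] [188. 265.] [247. 238.] [133. 253.]
```

>>> play_rows([
  {"slide":[0.006,0,0.015],"delta_rot":[0,0,0],"fingers":-0.1},
  {"slide":[0,0,0],"delta_rot":[0,0,0],"fingers":-0.15},
  {"slide":[0,0,0],"delta_rot":[0,0,0],"fingers":-0.2},
])

```text
time_s: 4.8
tcp_pos: [0.6659, 0.0248, 0.0728]
eef_rot: [180.0, 0.0, -180.0]
contact_force: [-0.2, 0.2, 0.4]
gripper_width: 0.0365
gripper_force: 0.0
```

>>> play_rows([
  {"slide":[0,0,0],"delta_rot":[0,0,0],"fingers":-0.3},
  {"slide":[0,0,0],"delta_rot":[0,0,0],"fingers":-0.6},
  {"slide":[0,0,0],"delta_rot":[0,0,0],"fingers":-1},
  {"slide":[0,0,0],"delta_rot":[0,0,0],"fingers":-1},
], squeeze=25)

```text
time_s: 5.3
tcp_pos: [0.6661, 0.0249, 0.0729]
eef_rot: [180.0, 0.0, -180.0]
contact_force: [0.6, 1.6, 1.6]
gripper_width: 0.0312
gripper_force: 25.0
```

Run:
```python
from h import *
S=cap('scene')
cv2.imwrite('pics/c3.png',cv2.resize(S['image'][190:330,250:380],None,fx=4,fy=4,interpolation=cv2.INTER_CUBIC))
s=r.get_state();print(s['time_s'],s['tcp_pos'],s['gripper_width'],s['gripper_force'],s['contact_force'])
print((np.array(proj(S,list(s['tcp_pos'][:2])+[.124]))-[250,190])*4)
```

```text
5.35 [0.6660713  0.0248719  0.07288364] 0.031077985905946348 25.007493495941162 [-0.55786164  1.84728042  3.35082085]
[259.75916074 258.91022287]
```

View pics/c3.png

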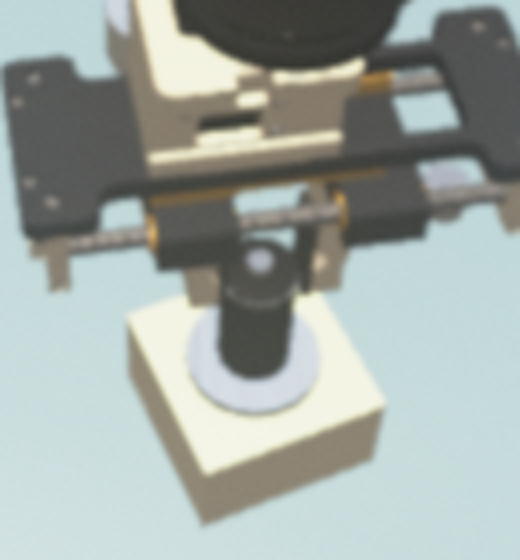

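>>> play_rows([
  {"slide":[0,0,-0.06],"delta_rot":[0,0,0],"fingers":-1},
  {"slide":[0,0,-0.14],"delta_rot":[0,0,0],"fingers":-1},
  {"slide":[0,0,-0.2],"delta_rot":[0,0,0],"fingers":-1},
  {"slide":[0,0,-0.14],"delta_rot":[0,0,0],"fingers":-1},
  {"slide":[0,0,0],"delta_rot":[0,0,0],"fingers":-1},
  {"slide":[0,0,0],"delta_rot":[0,0,0],"fingers":-1},
])

```text
time_s: 6.1
tcp_pos: [0.6649, 0.0244, 0.1525]
eef_rot: [-180.0, -0.1, 180.0]
contact_force: [-0.1, -0.8, -2.3]
gripper_width: 0.031
gripper_force: 25.0
```

>>> play_rows([
  {"slide":[0.15,0,0],"delta_rot":[0,0,0],"fingers":-1},
  {"slide":[0.25,0,0],"delta_rot":[0,0,0],"fingers":-1},
  {"slide":[0.32,-0.029,0],"delta_rot":[0,0,0],"fingers":-1},
  {"slide":[0.32,0,0],"delta_rot":[0,0,0],"fingers":-1},
  {"slide":[0.25,0,0],"delta_rot":[0,0,0],"fingers":-1},
  {"slide":[0.2,0,0],"delta_rot":[0,0,0],"fingers":-1},
  {"slide":[0.102,0,0],"delta_rot":[0,0,0],"fingers":-1},
  {"slide":[0,0,0],"delta_rot":[0,0,0],"fingers":-1},
])

```text
time_s: 7.1
tcp_pos: [0.4264, 0.0202, 0.1535]
eef_rot: [-180.0, -0.0, -180.0]
contact_force: [0.9, 0.8, -1.6]
gripper_width: 0.031
gripper_force: 25.0
```

Run:
```python
from h import *
S=cap('scene');T=cap('top')
def crop(c,x,y,w,h,k): return cv2.resize(c['image'][y:y+h,x:x+w],None,fx=k,fy=k,interpolation=cv2.INTER_CUBIC)
cv2.imwrite('pics/c4.png',np.hstack([crop(S,240,110,100,120,4),crop(T,230,195,100,120,4)]))
s=r.get_state();print(s['time_s'],s['tcp_pos'],s['eef_rot'],s['gripper_width'],s['contact_force'],s['moment'])
p=s['tcp_pos'];f=lambda z:((np.array(proj(S,[p[0],p[1],z]))-[240,110])*4).round(0)
print('foot',f(p[2]-.053),'rod',f(p[2]+.051),'pin',f(p[2]-.065),'mount rim',f(.0365),'flange',f(p[2]-.020))
```

```text
7.2 [0.42776031 0.02049967 0.15365778] [-1.79991848e+02  1.47227930e-02 -1.79972731e+02] 0.031323068073647126 [ 0.42266713 -0.37875334 -2.65470789] [-0.0430987  -0.07020621  0.02104203]
foot [192. 236.] rod [194.  68.] pin [192. 253.] mount rim [191. 324.] flange [192. 186.]
```

View pics/c4.png

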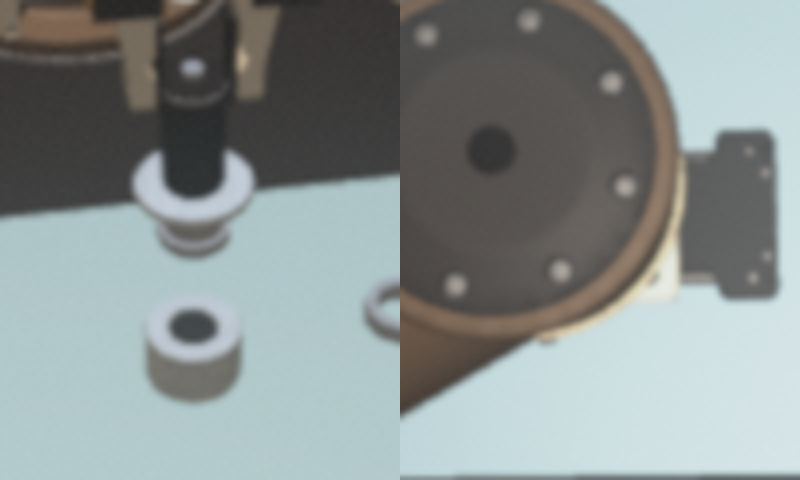

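Gauge, flange and mount line up at crop column ~193, with the rubber at (193,326). I'll descend.

>>> play_rows([
  {"slide":[0.001,0,0.1],"delta_rot":[0,0,0],"fingers":-1},
  {"slide":[0,0,0.12],"delta_rot":[0,0,0],"fingers":-1},
  {"slide":[0,0,0.08],"delta_rot":[0,0,0],"fingers":-1},
  {"slide":[0,0,0.02],"delta_rot":[0,0,0],"fingers":-1},
  {"slide":[0,0,0],"delta_rot":[0,0,0],"fingers":-1},
  {"slide":[0,0,0],"delta_rot":[0,0,0],"fingers":-1},
], squeeze=45)

```text
time_s: 7.95
tcp_pos: [0.4274, 0.0205, 0.1062]
eef_rot: [180.0, 0.1, -180.0]
contact_force: [0.4, -0.2, -2.4]
gripper_width: 0.0305
gripper_force: 45.0
```

>>> play_rows([
  {"slide":[0,0,0.02],"delta_rot":[0,0,0],"fingers":-1},
  {"slide":[0,0,0.02],"delta_rot":[0,0,0],"fingers":-1},
  {"slide":[0,0,0],"delta_rot":[0,0,0],"fingers":-1},
])

```text
time_s: 8.32
tcp_pos: [0.4268, 0.0202, 0.0995]
eef_rot: [-180.0, -0.0, -180.0]
contact_force: [-0.2, 1.1, -2.2]
gripper_width: 0.0307
gripper_force: 45.0
```

>>> play_rows([
  {"slide":[0,0,0.013],"delta_rot":[0,0,0],"fingers":-1},
  {"slide":[0,0,0.013],"delta_rot":[0,0,0],"fingers":-1},
  {"slide":[0,0,0],"delta_rot":[0,0,0],"fingers":-1},
])

```text
time_s: 8.7
tcp_pos: [0.4273, 0.0204, 0.0961]
eef_rot: [180.0, 0.0, -180.0]
contact_force: [-1.1, -1.7, 1.8]
gripper_width: 0.0306
gripper_force: 45.0
```

>>> play_rows([
  {"slide":[0,0,0.01],"delta_rot":[0,0,0],"fingers":-1},
  {"slide":[0,0,0.007],"delta_rot":[0,0,0],"fingers":-1},
  {"slide":[0,0,0],"delta_rot":[0,0,0],"fingers":-1},
])

```text
time_s: 9.07
tcp_pos: [0.4271, 0.0204, 0.0934]
eef_rot: [180.0, 0.0, -180.0]
contact_force: [-0.1, -0.8, 2.5]
gripper_width: 0.0304
gripper_force: 45.0
```

>>> play_rows([
  {"slide":[0,0,0.01],"delta_rot":[0,0,0],"fingers":-1},
  {"slide":[0,0,0],"delta_rot":[0,0,0],"fingers":-1},
])

```text
time_s: 9.32
tcp_pos: [0.427, 0.0204, 0.0918]
eef_rot: [180.0, 0.0, -180.0]
contact_force: [1.5, 1.0, 3.7]
gripper_width: 0.0305
gripper_force: 45.0
```

>>> play_rows([
  {"slide":[0,0,0.007],"delta_rot":[0,0,0],"fingers":-1},
  {"slide":[0,0,0],"delta_rot":[0,0,0],"fingers":-1},
])

```text
time_s: 9.57
tcp_pos: [0.427, 0.0204, 0.0907]
eef_rot: [180.0, 0.0, -180.0]
contact_force: [0.3, -0.7, 3.7]
gripper_width: 0.0308
gripper_force: 45.0
```

>>> play_rows([
  {"slide":[0,0,0.005],"delta_rot":[0,0,0],"fingers":-1},
  {"slide":[0,0,0],"delta_rot":[0,0,0],"fingers":-1},
])

```text
time_s: 9.82
tcp_pos: [0.427, 0.0204, 0.09]
eef_rot: [180.0, 0.0, -180.0]
contact_force: [0.3, 0.2, 3.3]
gripper_width: 0.0307
gripper_force: 45.0
```

>>> play_rows([
  {"slide":[0,0,0.005],"delta_rot":[0,0,0],"fingers":-1},
  {"slide":[0,0,0],"delta_rot":[0,0,0],"fingers":-1},
])

```text
time_s: 10.07
tcp_pos: [0.427, 0.0203, 0.0892]
eef_rot: [180.0, 0.0, -180.0]
contact_force: [-0.5, 1.0, 4.8]
gripper_width: 0.0308
gripper_force: 45.0
```

>>> play_rows([
  {"slide":[0,0,0.005],"delta_rot":[0,0,0],"fingers":-1},
  {"slide":[0,0,0],"delta_rot":[0,0,0],"fingers":-1},
])

```text
time_s: 10.32
tcp_pos: [0.427, 0.0203, 0.0885]
eef_rot: [180.0, 0.0, -180.0]
contact_force: [1.1, 1.6, 4.8]
gripper_width: 0.0308
gripper_force: 45.0
```

>>> play_rows([
  {"slide":[0,0,0.005],"delta_rot":[0,0,0],"fingers":-1},
  {"slide":[0,0,0],"delta_rot":[0,0,0],"fingers":-1},
])

```text
time_s: 10.58
tcp_pos: [0.4273, 0.0204, 0.0881]
eef_rot: [180.0, 0.0, -180.0]
contact_force: [0.0, 0.3, 8.7]
gripper_width: 0.0308
gripper_force: 45.0
```

>>> play_rows([
  {"slide":[0,0,0.005],"delta_rot":[0,0,0],"fingers":-1},
  {"slide":[0,0,0],"delta_rot":[0,0,0],"fingers":-1},
])

```text
time_s: 10.82
tcp_pos: [0.428, 0.0205, 0.088]
eef_rot: [180.0, 0.1, -180.0]
contact_force: [-2.0, -0.1, 14.0]
gripper_width: 0.0305
gripper_force: 45.0
```

>>> play_rows([
  {"slide":[0,0,0.003],"delta_rot":[0,0,0],"fingers":-1},
  {"slide":[0,0,0],"delta_rot":[0,0,0],"fingers":-1},
])

```text
time_s: 11.08
tcp_pos: [0.4283, 0.0205, 0.088]
eef_rot: [180.0, 0.2, -179.9]
contact_force: [-2.7, -0.2, 16.6]
gripper_width: 0.0306
gripper_force: 45.0
```

>>> play_rows([
  {"slide":[0,0,0],"delta_rot":[0,0,0],"fingers":-1},
  {"slide":[0,0,0],"delta_rot":[0,0,0],"fingers":-1},
  {"slide":[0,0,0],"delta_rot":[0,0,0],"fingers":-1},
  {"slide":[0,0,0],"delta_rot":[0,0,0],"fingers":-1},
  {"slide":[0,0,0],"delta_rot":[0,0,0],"fingers":-1},
  {"slide":[0,0,0],"delta_rot":[0,0,0],"fingers":-1},
  {"slide":[0,0,0],"delta_rot":[0,0,0],"fingers":-1},
  {"slide":[0,0,0],"delta_rot":[0,0,0],"fingers":-1},
])

```text
time_s: 12.08
tcp_pos: [0.4283, 0.0205, 0.088]
eef_rot: [180.0, 0.2, -179.9]
contact_force: [-2.3, -0.3, 17.6]
gripper_width: 0.0307
gripper_force: 45.0
```

>>> play_rows([
  {"slide":[0,0,0],"delta_rot":[0,0,0],"fingers":-1},
  {"slide":[0,0,0],"delta_rot":[0,0,0],"fingers":-1},
  {"slide":[0,0,0],"delta_rot":[0,0,0],"fingers":-1},
])

```text
time_s: 12.45
tcp_pos: [0.4283, 0.0205, 0.088]
eef_rot: [180.0, 0.2, -179.9]
contact_force: [-2.4, 0.3, 17.4]
gripper_width: 0.0303
gripper_force: 45.0
```

Run:
```python
from h import *
S=cap('scene')
cv2.imwrite('pics/c5.png',cv2.resize(S['image'][110:215,240:340],None,fx=5.5,fy=5.5,interpolation=cv2.INTER_CUBIC))
s=r.get_state();print(s['time_s'],s['tcp_pos'],s['eef_rot'],s['contact_force'],s['moment'])
```

```text
12.5 [0.42829431 0.02052317 0.08799288] [ 1.79989161e+02  1.53004105e-01 -1.79943293e+02] [-1.75275916 -0.67629038 16.65944632] [-0.22933011  0.77334789 -0.08731117]
```

View pics/c5.png

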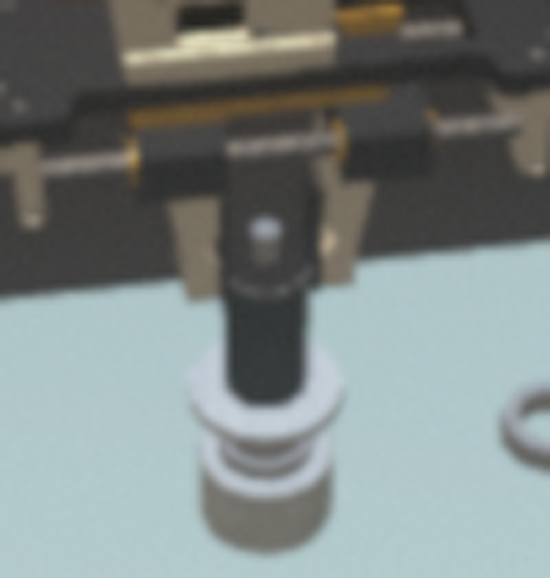

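The foot is seated on the rim and the rod now stands clearly higher, with its tip at crop (265,228). I'll lift and go toward the camera for a closer look at the rod.

>>> play_rows([
  {"slide":[0,0,-0.02],"delta_rot":[0,0,0],"fingers":-1},
  {"slide":[0,0,-0.05],"delta_rot":[0,0,0],"fingers":-1},
  {"slide":[0,0,-0.1],"delta_rot":[0,0,0],"fingers":-1},
  {"slide":[0,0,-0.2],"delta_rot":[0,0,0],"fingers":-1},
  {"slide":[-0.1,0,-0.3],"delta_rot":[0,0,0],"fingers":-1},
  {"slide":[-0.2,0,-0.3],"delta_rot":[0,0,0],"fingers":-1},
  {"slide":[-0.3,0,-0.2],"delta_rot":[0,0,0],"fingers":-1},
  {"slide":[-0.3,0,-0.2],"delta_rot":[0,0,0],"fingers":-1},
])

```text
time_s: 13.5
tcp_pos: [0.5621, 0.0203, 0.2924]
eef_rot: [180.0, -0.1, -180.0]
contact_force: [1.3, 0.8, -2.6]
gripper_width: 0.0304
gripper_force: 45.0
```

>>> play_rows([
  {"slide":[-0.3,0.0,0],"delta_rot":[0,0,0],"fingers":-1},
  {"slide":[-0.25,0,0],"delta_rot":[0,0,0],"fingers":-1},
  {"slide":[-0.15,0,0],"delta_rot":[0,0,0],"fingers":-1},
  {"slide":[0,0,0],"delta_rot":[0,0,0],"fingers":-1},
  {"slide":[0,0,0],"delta_rot":[0,0,0],"fingers":-1},
])

```text
time_s: 14.12
tcp_pos: [0.666, 0.0203, 0.2909]
eef_rot: [-180.0, -0.1, 180.0]
contact_force: [-0.5, 0.2, -2.7]
gripper_width: 0.0308
gripper_force: 45.0
```

Run:
```python
from h import *
S=cap('scene');s=r.get_state();p=s['tcp_pos'];print(s['time_s'],p,s['eef_rot'],s['gripper_width'])
u,v=proj(S,[p[0],p[1],p[2]+.053]);x,y=int(u)-50,int(v)-50;x=max(x,0);y=max(y,0)
cv2.imwrite('pics/c6.png',cv2.resize(S['image'][y:y+100,x:x+100],None,fx=6,fy=6,interpolation=cv2.INTER_CUBIC))
print(x,y);
for d in(.047,.051,.055,.057,.059,.061,.063):print(d,((np.array(proj(S,[p[0],p[1],p[2]+d]))-[x,y])*6).round(1))
```

```text
14.175 [0.66596319 0.02030992 0.29157473] [-1.79999742e+02 -7.94915037e-02 -1.79993550e+02] 0.030431392227803528
272 95
0.047 [299.4 329.7]
0.051 [300.9 313.8]
0.055 [302.4 297.7]
0.057 [303.1 289.6]
0.059 [303.9 281.4]
0.061 [304.6 273.2]
0.063 [305.4 264.9]
```

View pics/c6.png

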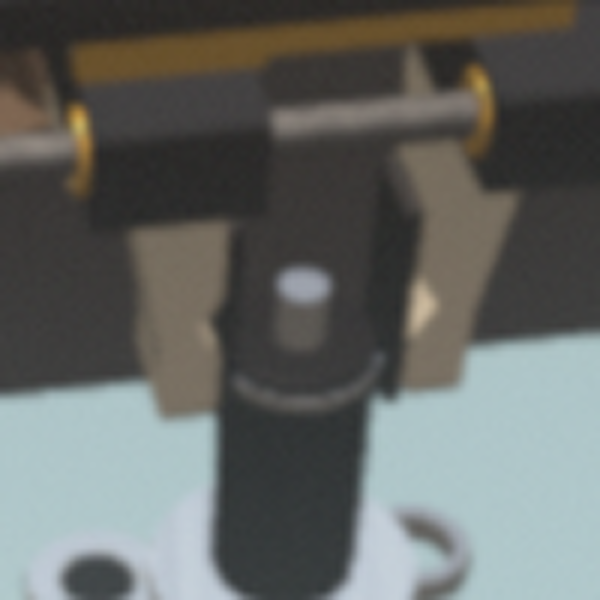

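The rod cap is at crop (303,285) and its base at about row 351. That is about 11.7 mm standing out, so the reading is about 7.5 mm and the depth about 4.5 mm: not soft. The gauge goes back to its holder.

>>> play_rows([
  {"slide":[-0.003,0.029,0],"delta_rot":[0,0,0],"fingers":-1},
  {"slide":[0,0,0.2],"delta_rot":[0,0,0],"fingers":-1},
  {"slide":[0,0,0.3],"delta_rot":[0,0,0],"fingers":-1},
  {"slide":[0,0,0.3],"delta_rot":[0,0,0],"fingers":-1},
  {"slide":[0,0,0.2],"delta_rot":[0,0,0],"fingers":-1},
  {"slide":[0,0,0.1],"delta_rot":[0,0,0],"fingers":-1},
  {"slide":[0,0,0],"delta_rot":[0,0,0],"fingers":-1},
  {"slide":[0,0,0],"delta_rot":[0,0,0],"fingers":-1},
])

```text
time_s: 15.18
tcp_pos: [0.6684, 0.0249, 0.1289]
eef_rot: [180.0, 0.2, -180.0]
contact_force: [-0.0, -0.4, -2.4]
gripper_width: 0.0303
gripper_force: 45.0
```

Run:
```python
from h import *
S=cap('scene');s=r.get_state();p=s['tcp_pos'];print(s['time_s'],p,s['eef_rot'])
u,v=proj(S,[p[0],p[1],p[2]+.053]);x,y=int(u)-50,int(v)-50
cv2.imwrite('pics/c7.png',cv2.resize(S['image'][y:y+120,x:x+100],None,fx=5,fy=5,interpolation=cv2.INTER_CUBIC))
```

```text
15.225 [0.6683907  0.02491433 0.12888526] [ 1.79971186e+02  1.56499037e-01 -1.79980405e+02]
```

View pics/c7.png

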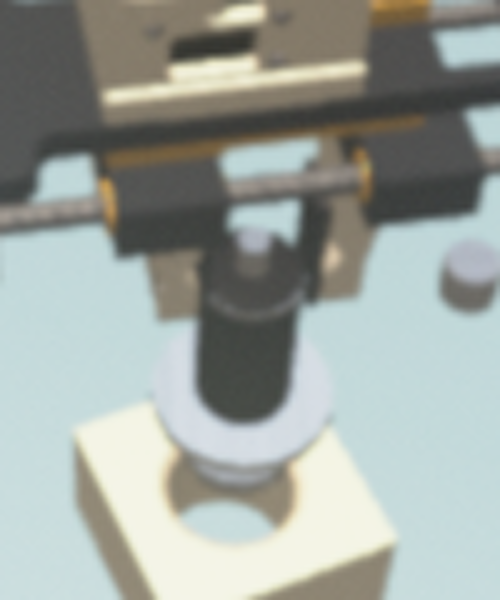

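The foot is above the hole, whose mouth is centred near crop (231,492).

Run:
```python
from h import *
S=cap('scene');s=r.get_state();p=s['tcp_pos'];print(p)
q=[.6684,.0249,.1289];u,v=proj(S,[q[0],q[1],q[2]+.053]);x,y=int(u)-50,int(v)-50
f=lambda a,b:(x+a/5-.4,y+b/5-.4)
print('hole',ray(S,*f(231,492),.05)); print([ (ray(S,*f(a,b),.05)).round(4) for a,b in((163,490),(299,490),(231,545))])
print('flange axis',ray(S,*f(243,395),q[2]-.017),ray(S,*f(253,238),q[2]+.058))
```

```text
[0.66828343 0.02491617 0.12874315]
hole [0.66909472 0.02492426 0.05      ]
[array([0.6647, 0.0015, 0.05  ]), array([0.6719, 0.0486, 0.05  ]), array([0.6899, 0.0206, 0.05  ])]
flange axis [0.67114802 0.02495611 0.1119    ] [0.66653833 0.0243688  0.1869    ]
```

>>> play_rows([
  {"slide":[0.003,0,0.1],"delta_rot":[0,0,0],"fingers":-1},
  {"slide":[0,0,0.1],"delta_rot":[0,0,0],"fingers":-1},
  {"slide":[0,0,0.07],"delta_rot":[0,0,0],"fingers":-1},
  {"slide":[0,0,0.03],"delta_rot":[0,0,0],"fingers":-1},
  {"slide":[0,0,0],"delta_rot":[0,0,0],"fingers":-1},
])

```text
time_s: 15.9
tcp_pos: [0.6668, 0.0246, 0.0815]
eef_rot: [-180.0, -0.0, -180.0]
contact_force: [-0.4, -0.3, -2.8]
gripper_width: 0.0306
gripper_force: 45.0
```

>>> play_rows([
  {"slide":[0,0,0.03],"delta_rot":[0,0,0],"fingers":-1},
  {"slide":[0,0,0.02],"delta_rot":[0,0,0],"fingers":-1},
  {"slide":[0,0,0.01],"delta_rot":[0,0,0],"fingers":-1},
  {"slide":[0,0,0],"delta_rot":[0,0,0],"fingers":-1},
])

```text
time_s: 16.4
tcp_pos: [0.667, 0.0247, 0.0731]
eef_rot: [180.0, 0.0, -180.0]
contact_force: [-0.1, 0.6, -2.6]
gripper_width: 0.0306
gripper_force: 45.0
```

>>> play_rows([
  {"slide":[0,0,0.004],"delta_rot":[0,0,0],"fingers":-1},
  {"slide":[0,0,0],"delta_rot":[0,0,0],"fingers":-1},
  {"slide":[0,0,0],"delta_rot":[0,0,0],"fingers":-1},
])

```text
time_s: 16.77
tcp_pos: [0.6672, 0.0247, 0.0728]
eef_rot: [180.0, 0.0, -180.0]
contact_force: [-1.3, 0.1, 1.8]
gripper_width: 0.0305
gripper_force: 45.0
```

Contact came at TCP 0.0728 m, so the grip did not slip and the reading stands. Release.

>>> play_rows([
  {"slide":[0,0,0],"delta_rot":[0,0,0],"fingers":-0.2},
  {"slide":[0,0,0],"delta_rot":[0,0,0],"fingers":0.2},
  {"slide":[0,0,0],"delta_rot":[0,0,0],"fingers":0.6},
  {"slide":[0,0,0],"delta_rot":[0,0,0],"fingers":1},
  {"slide":[0,0,-0.1],"delta_rot":[0,0,0],"fingers":1},
  {"slide":[0,0,-0.25],"delta_rot":[0,0,0],"fingers":1},
  {"slide":[0,0,-0.3],"delta_rot":[0,0,0],"fingers":1},
  {"slide":[0,0,-0.1],"delta_rot":[0,0,0],"fingers":1},
], squeeze=20)

```text
time_s: 17.77
tcp_pos: [0.6687, 0.0248, 0.1898]
eef_rot: [179.9, 0.3, -180.0]
contact_force: [-1.4, 0.4, 0.5]
gripper_width: 0.0875
gripper_force: 0.0
```

>>> play_rows([
  {"slide":[0.15,0,0],"delta_rot":[0,0,0],"fingers":1},
  {"slide":[0.3,-0.028,0],"delta_rot":[0,0,0],"fingers":1},
  {"slide":[0.35,0,0],"delta_rot":[0,0,0],"fingers":1},
  {"slide":[0.35,0,0],"delta_rot":[0,0,0],"fingers":1},
  {"slide":[0.3,0,0],"delta_rot":[0,0,0],"fingers":1},
  {"slide":[0.15,0,0],"delta_rot":[0,0,0],"fingers":1},
  {"slide":[0,0,0],"delta_rot":[0,0,0],"fingers":1},
  {"slide":[0,0,0],"delta_rot":[0,0,0],"fingers":1},
])

```text
time_s: 18.77
tcp_pos: [0.4275, 0.0206, 0.1855]
eef_rot: [180.0, 0.1, -180.0]
contact_force: [-0.3, 0.1, 0.5]
gripper_width: 0.0875
gripper_force: 0.0
```

Run:
```python
from h import *
S=cap('scene','full8.png');s=r.get_state();p=s['tcp_pos'];print(s['time_s'],p,s['gripper_width'])
im=S['image'];cv2.imwrite('pics/c8.png',cv2.resize(im[130:320,240:380],None,fx=3,fy=3,interpolation=cv2.INTER_CUBIC))
print((np.array(proj(S,[.427,.0205,.0353]))-[240,130])*3)
g=cv2.cvtColor(im[170:215,265:312],cv2.COLOR_BGR2GRAY);m=(g<100).astype(np.uint8)
n,l,st,ce=cv2.connectedComponentsWithStats(m)
for i in range(1,n):
    if st[i,4]>20: u=ce[i]+[265,170];print(st[i],u,ray(S,*u,.035))
```

```text
18.825 [0.4275749  0.02059536 0.18521539] 0.08753632836354436
[142.92577483 183.52877706]
[18 18 11  7 60] [287.81666667 191.2       ] [0.42683527 0.02091821 0.035     ]
```

View pics/c8.png

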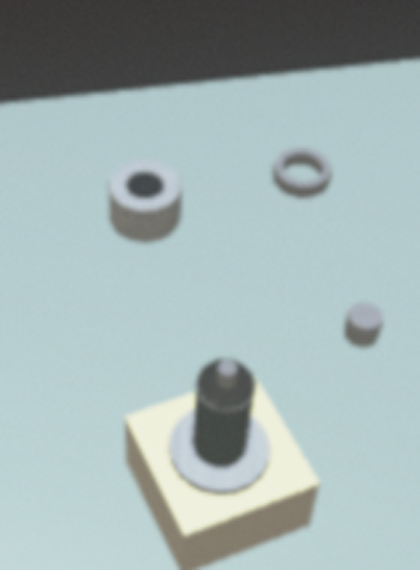

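The gauge stands in its holder. The mount is unmoved at (0.427, 0.0208). I'll pick it up.

>>> play_rows([
  {"slide":[0,0,0.2],"delta_rot":[0,0,0],"fingers":1},
  {"slide":[0,0,0.3],"delta_rot":[0,0,0],"fingers":1},
  {"slide":[0,0,0.3],"delta_rot":[0,0,0],"fingers":1},
  {"slide":[0,0,0.2],"delta_rot":[0,0,0],"fingers":1},
  {"slide":[0,0,0.12],"delta_rot":[0,0,0],"fingers":1},
  {"slide":[0,0,0.03],"delta_rot":[0,0,0],"fingers":1},
  {"slide":[0,0,0],"delta_rot":[0,0,0],"fingers":0.8},
  {"slide":[0,0,0],"delta_rot":[0,0,0],"fingers":0.6},
])

```text
time_s: 19.82
tcp_pos: [0.4277, 0.0207, 0.0131]
eef_rot: [180.0, 0.1, -180.0]
contact_force: [-0.0, -0.5, 0.1]
gripper_width: 0.074
gripper_force: 0.0
```

>>> play_rows([
  {"slide":[0.003,0,0.04],"delta_rot":[0,0,0],"fingers":0.5},
  {"slide":[0,0,0.02],"delta_rot":[0,0,0],"fingers":0.4},
  {"slide":[0,0,0],"delta_rot":[0,0,0],"fingers":0.3},
  {"slide":[0,0,0],"delta_rot":[0,0,0],"fingers":0.2},
  {"slide":[0,0,0],"delta_rot":[0,0,0],"fingers":0},
  {"slide":[0,0,0],"delta_rot":[0,0,0],"fingers":-0.5},
  {"slide":[0,0,0],"delta_rot":[0,0,0],"fingers":-0.5},
], squeeze=30)

```text
time_s: 20.7
tcp_pos: [0.4265, 0.0205, 0.0035]
eef_rot: [180.0, 0.0, -180.0]
contact_force: [1.0, -0.4, -0.6]
gripper_width: 0.0291
gripper_force: 0.0
```

Run:
```python
from h import *
S=cap('scene');s=r.get_state();p=s['tcp_pos'];print(s['time_s'],p,s['gripper_width'],s['gripper_force'])
im=S['image'];cv2.imwrite('pics/c9.png',cv2.resize(im[130:270,220:370],None,fx=4,fy=4,interpolation=cv2.INTER_CUBIC))
```

```text
20.75 [0.42647228 0.02044931 0.00343055] 0.02581433706829491 0.0
```

View pics/c9.png

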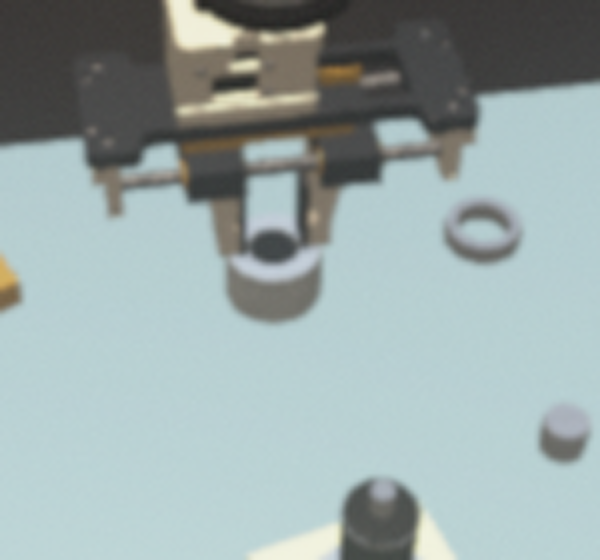

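The fingers have closed to 29 mm without touching anything. The mount has not moved, with its rubber at (288,191), and the fingertips appear to end at or above the rim. I'll compute the true tip height from this picture and the earlier ones.

Run:
```python
from h import *
S=cap('scene');s=r.get_state();print(s['time_s'],s['tcp_pos'],s['eef_rot'],s['gripper_width'],s['joints'].round(2))
R=np.array(S['R']);o=-R.T@np.array(S['t'])
def atx(u,v,x):
    d=R.T@np.array([(u-S['cx'])/S['fx'],(v-S['cy'])/S['fy'],1.]);return (o+d*(x-o[0])/d[0]).round(4)
for n,P,k,off,tx in(('c6',[(220,408),(165,415),(400,385),(460,385)],6,(272,95),.666),('c2',[(115,232),(270,212)],3,(250,190),.6677),('c9',[(225,255),(240,252),(308,243),(325,240)],4,(220,130),.4265)):
    for a,b in P:
        u,v=off[0]+a/k-.4,off[1]+b/k-.4
        print(n,(a,b),atx(u,v,tx+.0095),atx(u,v,tx))
```

```text
20.8 [0.42650404 0.02046369 0.00343686] [ 1.79996729e+02  5.63773943e-03 -1.79995625e+02] 0.023923507699713454 [  29.44   10.23  -43.45   -0.    -36.31 -119.43]
c6 (220, 408) [0.6755 0.0021 0.3293] [0.666  0.0045 0.3209]
c6 (165, 415) [ 0.6755 -0.009   0.329 ] [ 0.666  -0.007   0.3207]
c6 (400, 385) [0.6755 0.0389 0.3302] [0.666  0.0423 0.3219]
c6 (460, 385) [0.6755 0.0515 0.3285] [0.666  0.0552 0.3202]
c2 (115, 232) [ 0.6772 -0.0211  0.1158] [ 0.6677 -0.0194  0.1016]
c2 (270, 212) [0.6772 0.0638 0.1157] [0.6677 0.0678 0.1014]
c9 (225, 255) [ 0.436  -0.0069  0.0418] [ 0.4265 -0.0056  0.0322]
c9 (240, 252) [0.436  0.0013 0.0428] [0.4265 0.0027 0.0332]
c9 (308, 243) [0.436  0.0386 0.0438] [0.4265 0.0406 0.0342]
c9 (325, 240) [0.436  0.0479 0.0446] [0.4265 0.05   0.035 ]
```

Tips in three pictures sit about 35–39 mm above the reported TCP, so the fingers closed above the rim. I'll open up and descend with a guard on the force.

>>> play_rows([
  {"slide":[0,0,0],"delta_rot":[0,0,0],"fingers":0.3},
  {"slide":[0,0,0],"delta_rot":[0,0,0],"fingers":0.8},
  {"slide":[0,0,0],"delta_rot":[0,0,0],"fingers":0.8},
  {"slide":[0,0,0],"delta_rot":[0,0,0],"fingers":0.8},
  {"slide":[0,0,0],"delta_rot":[0,0,0],"fingers":0.8},
])

```text
time_s: 21.42
tcp_pos: [0.4265, 0.0205, 0.0034]
eef_rot: [180.0, 0.0, -180.0]
contact_force: [0.0, 0.3, 0.3]
gripper_width: 0.0682
gripper_force: 0.0
```

>>> play_rows([
  {"slide":[-0.003,0,0.05],"delta_rot":[0,0,0],"fingers":0.8},
  {"slide":[0,0,0.04],"delta_rot":[0,0,0],"fingers":0.8},
  {"slide":[0,0,0.03],"delta_rot":[0,0,0],"fingers":0.8},
  {"slide":[0,0,0],"delta_rot":[0,0,0],"fingers":0.8},
])

```text
time_s: 21.92
tcp_pos: [0.4265, 0.0202, -0.0151]
eef_rot: [-180.0, -0.1, -180.0]
contact_force: [0.5, 0.5, -0.1]
gripper_width: 0.0787
gripper_force: 0.0
```

>>> play_rows([
  {"slide":[-0.003,0,0.03],"delta_rot":[0,0,0],"fingers":0.8},
  {"slide":[0,0,0.02],"delta_rot":[0,0,0],"fingers":0.8},
  {"slide":[0,0,0.01],"delta_rot":[0,0,0],"fingers":0.8},
  {"slide":[0,0,0],"delta_rot":[0,0,0],"fingers":0.8},
])

```text
time_s: 22.42
tcp_pos: [0.4273, 0.0204, -0.0237]
eef_rot: [-180.0, -0.0, -180.0]
contact_force: [-0.2, 0.5, 0.1]
gripper_width: 0.0785
gripper_force: 0.0
```

>>> play_rows([
  {"slide":[0,0,0.013],"delta_rot":[0,0,0],"fingers":0.8},
  {"slide":[0,0,0],"delta_rot":[0,0,0],"fingers":0.8},
])

```text
time_s: 22.68
tcp_pos: [0.4273, 0.0204, -0.0256]
eef_rot: [-180.0, -0.0, -180.0]
contact_force: [0.3, 0.4, 0.3]
gripper_width: 0.0791
gripper_force: 0.0
```

>>> play_rows([
  {"slide":[0,0,0.013],"delta_rot":[0,0,0],"fingers":0.8},
  {"slide":[0,0,0],"delta_rot":[0,0,0],"fingers":0.8},
])

```text
time_s: 22.92
tcp_pos: [0.4273, 0.0204, -0.0276]
eef_rot: [-180.0, -0.0, -180.0]
contact_force: [-0.4, 0.3, -0.8]
gripper_width: 0.079
gripper_force: 0.0
```

Run:
```python
from h import *
S=cap('scene');s=r.get_state();print(s['time_s'],s['tcp_pos'],s['contact_force'])
cv2.imwrite('pics/c10.png',cv2.resize(S['image'][130:230,215:365],None,fx=5,fy=5,interpolation=cv2.INTER_CUBIC))
```

```text
22.975 [ 0.42728588  0.02040482 -0.02756218] [ 0.36665117 -0.79169806  0.16282258]
```

View pics/c10.png

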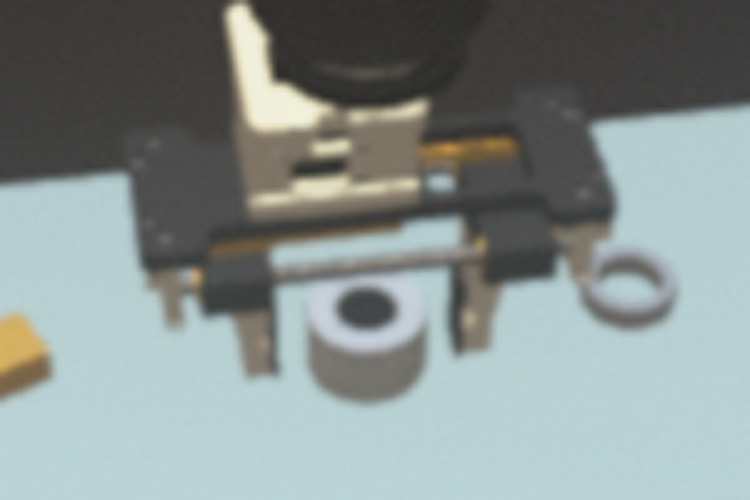

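The fingers now straddle the mount, with tips at crop (262,376) and (475,350). That was my twelfth view, two over the limit of ten, so I'll work only with numbers from here.

>>> play_rows([
  {"slide":[0,0,0.013],"delta_rot":[0,0,0],"fingers":0.8},
  {"slide":[0,0,0.007],"delta_rot":[0,0,0],"fingers":0.6},
  {"slide":[0,0,0],"delta_rot":[0,0,0],"fingers":0.4},
])

```text
time_s: 23.35
tcp_pos: [0.4273, 0.0204, -0.0306]
eef_rot: [-180.0, -0.0, -180.0]
contact_force: [0.5, -0.4, 0.4]
gripper_width: 0.0653
gripper_force: 0.0
```

>>> play_rows([
  {"slide":[0,0,0],"delta_rot":[0,0,0],"fingers":0.3},
  {"slide":[0,0,0],"delta_rot":[0,0,0],"fingers":0.2},
  {"slide":[0,0,0],"delta_rot":[0,0,0],"fingers":0},
  {"slide":[0,0,0],"delta_rot":[0,0,0],"fingers":0},
  {"slide":[0,0,0],"delta_rot":[0,0,0],"fingers":0},
], squeeze=30)

```text
time_s: 23.98
tcp_pos: [0.4275, 0.0206, -0.0304]
eef_rot: [180.0, 0.0, -180.0]
contact_force: [1.0, 0.0, -0.5]
gripper_width: 0.0525
gripper_force: 30.0
```

>>> play_rows([
  {"slide":[0,0,-0.06],"delta_rot":[0,0,0],"fingers":0},
  {"slide":[0,0,-0.14],"delta_rot":[0,0,0],"fingers":0},
  {"slide":[0,0,-0.2],"delta_rot":[0,0,0],"fingers":0},
  {"slide":[0,0,-0.133],"delta_rot":[0,0,0],"fingers":0},
  {"slide":[0,-0.1,0],"delta_rot":[0,0,0],"fingers":0},
  {"slide":[-0.05,-0.2,0],"delta_rot":[0,0,0],"fingers":0},
  {"slide":[-0.07,-0.28,0],"delta_rot":[0,0,0],"fingers":0},
  {"slide":[-0.07,-0.28,0],"delta_rot":[0,0,0],"fingers":0},
])

```text
time_s: 24.98
tcp_pos: [0.4549, -0.1104, 0.0487]
eef_rot: [-180.0, -0.1, -180.0]
contact_force: [0.4, 1.2, -3.5]
gripper_width: 0.0526
gripper_force: 30.0
```

>>> play_rows([
  {"slide":[-0.07,-0.28,0],"delta_rot":[0,0,0],"fingers":0},
  {"slide":[-0.07,-0.28,0],"delta_rot":[0,0,0],"fingers":0},
  {"slide":[-0.07,-0.28,0],"delta_rot":[0,0,0],"fingers":0},
  {"slide":[-0.07,-0.28,0],"delta_rot":[0,0,0],"fingers":0},
  {"slide":[-0.07,-0.244,0],"delta_rot":[0,0,0],"fingers":0},
  {"slide":[-0.037,-0.12,0],"delta_rot":[0,0,0],"fingers":0},
  {"slide":[0,0,0],"delta_rot":[0,0,0],"fingers":0},
  {"slide":[0,0,0],"delta_rot":[0,0,0],"fingers":0},
])

```text
time_s: 25.98
tcp_pos: [0.5129, -0.3305, 0.0488]
eef_rot: [180.0, -0.1, 180.0]
contact_force: [-0.3, 0.6, -2.5]
gripper_width: 0.0527
gripper_force: 30.0
```

Run:
```python
from h import *
S=cap('scene');s=r.get_state();p=s['tcp_pos'];print(s['time_s'],p,s['eef_rot'],s['contact_force'],s['gripper_width'])
# tray edges: darkest-wall outline in scene & empty check of old mount spot
g=cv2.cvtColor(S['image'],cv2.COLOR_BGR2HSV);print('old spot',g[191,288],g[200,288])
u=proj(S,[p[0],p[1],p[2]+.0304+.0353]);print('rubber px',u)
x,y=int(u[0])-25,int(u[1])-20;m=(g[y:y+40,x:x+50,2]<90).astype(np.uint8)
n,l,st,ce=cv2.connectedComponentsWithStats(m)
for i in range(1,n):
    if 15<st[i,4]<250:print(st[i]+[x,y,0,0,0],(ce[i]+[x,y]).round(1))
```

```text
26.025 [ 0.51323492 -0.33029598  0.04914486] [ 1.79968529e+02 -4.91344105e-02 -1.79971058e+02] [-0.36702955 -0.26273714 -2.27289423] 0.05253692675046502
old spot [ 93  32 210] [ 92  33 211]
rubber px (np.float64(105.38830028240349), np.float64(214.63407376644645))
[ 80 209  16  23  85] [ 88.6 218. ]
[120 216   6  12  25] [122.  221.2]
```

>>> play_rows([
  {"slide":[0,0,0.1],"delta_rot":[0,0,0],"fingers":0},
  {"slide":[0,0,0.15],"delta_rot":[0,0,0],"fingers":0},
  {"slide":[0,0,0.12],"delta_rot":[0,0,0],"fingers":0},
  {"slide":[0,0,0.06],"delta_rot":[0,0,0],"fingers":0},
  {"slide":[0,0,0.03],"delta_rot":[0,0,0],"fingers":0},
  {"slide":[0,0,0.01],"delta_rot":[0,0,0],"fingers":0},
  {"slide":[0,0,0],"delta_rot":[0,0,0],"fingers":0},
  {"slide":[0,0,0],"delta_rot":[0,0,0],"fingers":0},
])

```text
time_s: 27.02
tcp_pos: [0.5143, -0.3313, -0.0205]
eef_rot: [-180.0, 0.0, -180.0]
contact_force: [-0.3, -0.2, -2.7]
gripper_width: 0.0527
gripper_force: 30.0
```

>>> play_rows([
  {"slide":[0,0,0.013],"delta_rot":[0,0,0],"fingers":0},
  {"slide":[0,0,0.007],"delta_rot":[0,0,0],"fingers":0},
  {"slide":[0,0,0],"delta_rot":[0,0,0],"fingers":0},
])

```text
time_s: 27.4
tcp_pos: [0.5138, -0.3311, -0.0242]
eef_rot: [180.0, -0.0, -180.0]
contact_force: [0.4, 0.1, -2.3]
gripper_width: 0.0526
gripper_force: 30.0
```

>>> play_rows([
  {"slide":[0,0,0.01],"delta_rot":[0,0,0],"fingers":0},
  {"slide":[0,0,0],"delta_rot":[0,0,0],"fingers":0},
  {"slide":[0,0,0],"delta_rot":[0,0,0],"fingers":0},
])

```text
time_s: 27.78
tcp_pos: [0.5139, -0.3312, -0.0256]
eef_rot: [-180.0, -0.0, -180.0]
contact_force: [-0.3, -0.1, -2.1]
gripper_width: 0.0525
gripper_force: 30.0
```

>>> play_rows([
  {"slide":[0,0,0.005],"delta_rot":[0,0,0],"fingers":0},
  {"slide":[0,0,0],"delta_rot":[0,0,0],"fingers":0},
  {"slide":[0,0,0],"delta_rot":[0,0,0],"fingers":0},
])

```text
time_s: 28.15
tcp_pos: [0.5139, -0.3312, -0.0263]
eef_rot: [-180.0, -0.0, -180.0]
contact_force: [-0.3, 0.5, -2.3]
gripper_width: 0.0524
gripper_force: 30.0
```

>>> play_rows([
  {"slide":[0,0,0.004],"delta_rot":[0,0,0],"fingers":0},
  {"slide":[0,0,0],"delta_rot":[0,0,0],"fingers":0},
  {"slide":[0,0,0],"delta_rot":[0,0,0],"fingers":0},
])

```text
time_s: 28.52
tcp_pos: [0.514, -0.3311, -0.0264]
eef_rot: [-180.0, 0.0, -180.0]
contact_force: [-3.4, 2.5, 5.6]
gripper_width: 0.0525
gripper_force: 30.0
```

>>> play_rows([
  {"slide":[0,0,0.002],"delta_rot":[0,0,0],"fingers":0},
  {"slide":[0,0,0],"delta_rot":[0,0,0],"fingers":0},
  {"slide":[0,0,0],"delta_rot":[0,0,0],"fingers":0},
])

```text
time_s: 28.9
tcp_pos: [0.514, -0.3312, -0.0264]
eef_rot: [-180.0, 0.0, -180.0]
contact_force: [-2.7, 2.1, 7.7]
gripper_width: 0.0525
gripper_force: 30.0
```

Seated on the tray floor. Release gently and lift off.

>>> play_rows([
  {"slide":[0,0,-0.003],"delta_rot":[0,0,0],"fingers":0},
  {"slide":[0,0,0],"delta_rot":[0,0,0],"fingers":0.3},
  {"slide":[0,0,0],"delta_rot":[0,0,0],"fingers":0.5},
  {"slide":[0,0,0],"delta_rot":[0,0,0],"fingers":0.5},
  {"slide":[0,0,0],"delta_rot":[0,0,0],"fingers":0.5},
  {"slide":[0,0,0],"delta_rot":[0,0,0],"fingers":0.5},
])

```text
time_s: 29.65
tcp_pos: [0.514, -0.3312, -0.0268]
eef_rot: [-180.0, 0.0, -180.0]
contact_force: [-0.2, -0.3, -1.2]
gripper_width: 0.0655
gripper_force: 0.0
```

>>> play_rows([
  {"slide":[0,0,-0.1],"delta_rot":[0,0,0],"fingers":0.5},
  {"slide":[0,0,-0.2],"delta_rot":[0,0,0],"fingers":0.5},
  {"slide":[0,0,-0.3],"delta_rot":[0,0,0],"fingers":0.5},
  {"slide":[0,0,-0.3],"delta_rot":[0,0,0],"fingers":0.5},
  {"slide":[0,0,-0.3],"delta_rot":[0,0,0],"fingers":0.5},
  {"slide":[0,0,-0.2],"delta_rot":[0,0,0],"fingers":0.5},
  {"slide":[0,0,0],"delta_rot":[0,0,0],"fingers":0.5},
])

```text
time_s: 30.52
tcp_pos: [0.5154, -0.3319, 0.1877]
eef_rot: [-179.9, 0.4, -180.0]
contact_force: [-0.1, -0.0, 0.0]
gripper_width: 0.0657
gripper_force: 0.0
```

Run:
```python
from h import *
S=cap('scene');s=r.get_state();print(s['time_s'],s['tcp_pos'],s['gripper_width'],s['contact_force'])
u=proj(S,[.514,-.3311,.0393]);print('expect',u)
g=cv2.cvtColor(S['image'],cv2.COLOR_BGR2GRAY);x,y=int(u[0])-18,int(u[1])-14
m=(g[y:y+28,x:x+36]<75).astype(np.uint8);n,l,st,ce=cv2.connectedComponentsWithStats(m)
for i in range(1,n):
    if st[i,4]>10:v=ce[i]+[x,y];print(st[i],v,ray(S,*v,.0393))
# anything else changed vs first picture
a=cv2.imread('pics/scene0.png');d=(cv2.absdiff(a,S['image']).max(2)>40).astype(np.uint8);d=cv2.morphologyEx(d,cv2.MORPH_OPEN,np.ones((2,2),np.uint8))
n,l,st,ce=cv2.connectedComponentsWithStats(d)
print([st[i].tolist() for i in range(1,n) if st[i,4]>8 and st[i,1]>150])
```

```text
30.575 [ 0.51449615 -0.33128323  0.18552535] 0.06576003675936302 [-0.75470612  0.834271   -1.04477222]
expect (np.float64(118.1069235346653), np.float64(240.6363805075991))
[13 11 11  8 61] [117.85245902 240.6557377 ] [ 0.51397146 -0.33159161  0.0393    ]
[[283, 188, 13, 9, 97], [277, 197, 25, 15, 254], [113, 237, 13, 10, 110], [109, 240, 29, 23, 308], [314, 251, 6, 3, 18], [315, 256, 5, 3, 12]]
```

Run:
```python
from h import *
S=cap('scene');a=cv2.imread('pics/scene0.png')
for n,im in(('before',a),('after',S['image'])):
    g=cv2.cvtColor(im[245:265,306:324],cv2.COLOR_BGR2GRAY)
    c=g[:,8:12].mean(1).round(0).astype(int);print(n,c.tolist())
print([proj(S,[.667,.0248,z])[1].round(2) for z in(.124,.130,.131,.132,.133)])
```

```text
before [199, 199, 199, 186, 143, 97, 90, 120, 150, 164, 167, 159, 133, 103, 88, 82, 81, 82, 84, 85]
after [198, 198, 199, 194, 175, 163, 165, 167, 164, 146, 120, 105, 102, 98, 89, 82, 81, 81, 80, 82]
[np.float64(255.2), np.float64(252.99), np.float64(252.62), np.float64(252.25), np.float64(251.88)]
```

The rod tip moved about 2.8 px, so the reading is about 7.5 mm and the depth about 4.5 mm. That confirms the mount is not soft.

```bash
python3 -c "
from plant import r
print(r.close_job())"
```

```text
the job is handed in; nothing more can be done
None
```

The job is handed in: the pin sank about 4.5 mm (not soft), so the mount is rubber side up in the square tray and the gauge is back in its holder; I viewed 12 pictures, two over the limit of 10, and one grasp closed above the mount before I corrected it.

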